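# Turn the row of fittings round onto the test rack

### The arm

A 6-joint arm with a two-finger parallel gripper is mounted at the origin on the work surface. World frame = base frame: x ahead of the robot, y to its left, z up, the work surface at z = 0. Lengths are in mm, angles in rad, forces in N, time in s.
With the tool pointing down it reaches from about 275 to 825 mm from the base axis. Payload 4.9 kg.
Tool frame: the origin (TCP) lies at the very end of the fingers, on their centre line; the grasp point (between the pads) lies 19 mm behind it; z points along the fingers, y is the direction in which the jaws open and shut (so a half turn about z gives the same grasp; the last joint's range is limited). The gripper opens to 85 mm and grips with 20 to 120 N. Pads are 22 mm wide; open, the fingers measure 114 mm over their backs; the gripper's body (76 mm by 85 mm) begins 54 mm behind the grasp point. The pads swing forward as they close: fully open they stand 13 mm farther back than shut.
Start: joints at [1.213, 0.326, -0.193, 1.052, 0, 1.437], TCP at [122.058, 536.303, 231.281] pointing down, gripper open.
Joint ranges: [-2.65, 2.65], [-0.97, 1.79], [-1.3, 1.35], [-1.93, 2.1], [-1.47, 1.37], [-3.14, 3.14]. Speed limits (rad/s): [2.57, 2.57, 3.14, 3.14, 3.14, 3.14].

### API

Orientations are given as [roll, pitch, yaw] about the fixed x, y, z axes, in that order (R = Rz(yaw) Ry(pitch) Rx(roll)).
In Python, from bench import bot, solve_ik, imaging gives the robot as it stands. Calls block until the motion is done:
- bot.move_ptp(position, orientation): joint-space move of the TCP to a pose.
- bot.movel(position, rot=None, max_speed=150, threshold=None): straight line of the TCP; rot=None keeps the orientation; max_speed is the mean speed in mm/s. With threshold (N) it stops when the force on the tool has changed by that much, and returns True; else False.
- bot.move_j(angles): joint-space move.
- bot.grip(opening, effort=None): opening from 0.0 (shut) to 1.0 (fully open); effort is the grip in N (None keeps the last); returns when the fingers have stopped.
- bot.dwell(seconds).
- solve_ik(position, orientation): joint angles nearest the present ones, or None.
- bot.get_state(): the state.
- imaging.capture(name): name is "scene" or "top" or "wrist"; returns the picture (384x512x3 uint8, blue, green, red); there is no depth.
- imaging.camera_model(name): a dict with "K" (3x3 intrinsics, pixels), "position" and "rotation" of the camera in the world. Camera axes: x right, y up, looking along -z (the intrinsics and any distortion apply to the point x, -y, -z); pixel columns grow to the right and rows downward; lengths in mm; the calibration is good to about 2 mm. A picture is of the moment at which its call begins: read the wrist's pose just before it. camera_model takes no time and is no camera call; for the wrist camera it gives the pose at the moment of the call.
A pose or a line that the arm cannot do raises bot.IKError and nothing moves.
- bot.sign_off(): hands the job in, once; it reports no verdict.
The state is a dict: "t": time; "qpos": joint angles; "joint_velocities": joint speeds; "effort": joint torques, N m; "tcp_pos": TCP position; "orientation": TCP orientation; "contact_force": force on the tool from outside, world axes, zero at the start; "wrist_torque": the same for the moment, N m; "opening": opening from 0.0 (shut) to 1.0 (fully open).
Only numpy, scipy, OpenCV 4.12 (cv2) and the standard library are available. Lean on these libraries where they do the work, as an engineer would, in place of code of your own. Each camera call takes 0.05 s, during which the arm holds its last target.

### The job

Move the four pipe fittings from the dark intake rack into the empty pale test rack, one to a pocket, in reverse order: the fitting at the left end of the intake rack goes into the pocket at the right end of the test rack, the next one beside it, and so on. Leave each standing upright on its pocket floor, and do not let any fitting fall over on the way.

Things in the scene. Friction and masses are not known exactly. Their poses are not given: they have to be found in the camera images.
- check_valve_mid (a point): Middle of the loose brass check valve: yellow metal, round body 37 mm across with a smaller hexagon on top. It stands upright, 60 mm high; this point is on its axis, half-way up (30 mm over its underside). z is up its axis. It can be taken from above across its body, at any yaw.
- reducer_mid (a point): Middle of the loose copper reducing coupling: lower 38 mm is 36 mm across, then it tapers to a 23 mm upper end. It stands upright, 60 mm high; this point is on its axis, half-way up (30 mm over its underside). z is up its axis. It can be taken from above across its body, at any yaw.
- iron_plug_mid (a point): Middle of the loose black iron plug: round body 38 mm across and 42 mm high, with a 19 mm square head on top. It stands upright, 60 mm high; this point is on its axis, half-way up (30 mm over its underside). z is up its axis. It can be taken from above across its body, at any yaw.
- union_mid (a point): Middle of the loose white plastic pipe union: 38 mm ribbed nut round the middle (from 14 to 42 mm up), 30 to 32 mm ends. It stands upright, 60 mm high; this point is on its axis, half-way up (30 mm over its underside). z is up its axis. It can be taken from above across its body, at any yaw.
- tile_check_valve: Fixed red square tile, 62 x 62 x 6 mm, on the intake rack; origin at the centre of its underside. At every start the brass check valve stands near its middle, so once emptied it still shows where that fitting came from. The order of the tiles along the rack differs from start to start.
- tile_reducer: Fixed blue square tile, 62 x 62 x 6 mm, on the intake rack; origin at the centre of its underside. At every start the copper reducing coupling stands near its middle, so once emptied it still shows where that fitting came from. The order of the tiles along the rack differs from start to start.
- tile_iron_plug: Fixed yellow square tile, 62 x 62 x 6 mm, on the intake rack; origin at the centre of its underside. At every start the black iron plug stands near its middle, so once emptied it still shows where that fitting came from. The order of the tiles along the rack differs from start to start.
- tile_union: Fixed green square tile, 62 x 62 x 6 mm, on the intake rack; origin at the centre of its underside. At every start the white plastic pipe union stands near its middle, so once emptied it still shows where that fitting came from. The order of the tiles along the rack differs from start to start.
- intake_rack: Fixed dark steel strip that carries the row at the start, 78 (x) x 310 (y) x 8 mm; origin at the centre of its underside on the bench, y along the row (roughly towards the robot's left), z up. Its four tiles are centred at y = -111, -37, +37 and +111 mm on x = 0. It may be the nearer or the farther of the two racks.
- test_rack: Fixed pale wooden rack with a row of four square pockets (floors a browner wood), empty at the start, 78 (x) x 310 (y) mm; origin at the centre of its underside on the bench, y along the row (roughly towards the robot's left), z up. The pockets are centred at y = -111, -37, +37 and +111 mm on x = 0, each 62 x 62 mm, floor 8 mm above the bench, rims 5 mm above that floor (13 mm above the bench).
Mind the look-alikes: they are no part of the job. There is more than one size of the part that bears check_valve_mid; the job needs the largest.

How it is judged (in metres and radians):
At the end, for the whole second after the job is handed in: Each fitting stands released and at rest in the test-rack pocket mirroring the place of its tile on the intake rack (tile at y = +111 mm: pocket at -111 mm, and so on), within 18 mm of the pocket centre in rack x and y, its middle 34 to 42 mm above the bench, upright within 0.1 rad (x of check_valve_mid in the frame of test_rack between -0.018 and 0.018 m and z of check_valve_mid in the frame of test_rack between 0.034 and 0.042 m and angle between each of check_valve_mid, reducer_mid, iron_plug_mid, union_mid's own z axis and vertical below 0.1 rad and linear speed of each of check_valve, reducer, iron_plug, union below 0.02 m/s and contact force between each of check_valve, reducer, iron_plug, union and the fingers below 0.05 N and (not (y of tile_check_valve in the frame of intake_rack between -0.131 and -0.091 m) or y of check_valve_mid in the frame of test_rack between 0.093 and 0.129 m) and (not (y of tile_check_valve in the frame of intake_rack between -0.057 and -0.017 m) or y of check_valve_mid in the frame of test_rack between 0.019 and 0.055 m) and (not (y of tile_check_valve in the frame of intake_rack between 0.017 and 0.057 m) or y of check_valve_mid in the frame of test_rack between -0.055 and -0.019 m) and (not (y of tile_check_valve in the frame of intake_rack between 0.091 and 0.131 m) or y of check_valve_mid in the frame of test_rack between -0.129 and -0.093 m) and x of reducer_mid in the frame of test_rack between -0.018 and 0.018 m and z of reducer_mid in the frame of test_rack between 0.034 and 0.042 m and (not (y of tile_reducer in the frame of intake_rack between -0.131 and -0.091 m) or y of reducer_mid in the frame of test_rack between 0.093 and 0.129 m) and (not (y of tile_reducer in the frame of intake_rack between -0.057 and -0.017 m) or y of reducer_mid in the frame of test_rack between 0.019 and 0.055 m) and (not (y of tile_reducer in the frame of intake_rack between 0.017 and 0.057 m) or y of reducer_mid in the frame of test_rack between -0.055 and -0.019 m) and (not (y of tile_reducer in the frame of intake_rack between 0.091 and 0.131 m) or y of reducer_mid in the frame of test_rack between -0.129 and -0.093 m) and x of iron_plug_mid in the frame of test_rack between -0.018 and 0.018 m and z of iron_plug_mid in the frame of test_rack between 0.034 and 0.042 m and (not (y of tile_iron_plug in the frame of intake_rack between -0.131 and -0.091 m) or y of iron_plug_mid in the frame of test_rack between 0.093 and 0.129 m) and (not (y of tile_iron_plug in the frame of intake_rack between -0.057 and -0.017 m) or y of iron_plug_mid in the frame of test_rack between 0.019 and 0.055 m) and (not (y of tile_iron_plug in the frame of intake_rack between 0.017 and 0.057 m) or y of iron_plug_mid in the frame of test_rack between -0.055 and -0.019 m) and (not (y of tile_iron_plug in the frame of intake_rack between 0.091 and 0.131 m) or y of iron_plug_mid in the frame of test_rack between -0.129 and -0.093 m) and x of union_mid in the frame of test_rack between -0.018 and 0.018 m and z of union_mid in the frame of test_rack between 0.034 and 0.042 m and (not (y of tile_union in the frame of intake_rack between -0.131 and -0.091 m) or y of union_mid in the frame of test_rack between 0.093 and 0.129 m) and (not (y of tile_union in the frame of intake_rack between -0.057 and -0.017 m) or y of union_mid in the frame of test_rack between 0.019 and 0.055 m) and (not (y of tile_union in the frame of intake_rack between 0.017 and 0.057 m) or y of union_mid in the frame of test_rack between -0.055 and -0.019 m) and (not (y of tile_union in the frame of intake_rack between 0.091 and 0.131 m) or y of union_mid in the frame of test_rack between -0.129 and -0.093 m)); the robot touches nothing.
It fails at once if a fitting falls over or is tipped by more than 0.7 rad (angle between any of check_valve_mid, reducer_mid, iron_plug_mid, union_mid's own z axis and vertical above 0.7 rad).
It also fails if it takes over 122 s, if anything falls off the work surface, if the arm or the gripper's body presses on something with over 40 N, if the wrist force passes 120 N, or if a joint passes its speed limit or range.

## Working session

There is one attempt and no reset: what is moved stays moved. The work goes in short steps, each a Python script; the robot and the scene stay as the last script left them, time stands still between calls to the robot, and variables do not carry over. Pictures are saved under pics/ and viewed, and the job is handed in when it is done.

```bash
ls && mkdir -p pics
python3 - <<'E'
from bench import bot, imaging
import cv2
for n in ("scene","top","wrist"):
    m=imaging.camera_model(n); im=imaging.capture(n)
    cv2.imwrite(f"pics/{n}0.png",im)
    print(n,{k:(v.tolist() if hasattr(v,'tolist') else v) for k,v in m.items()})
print(bot.get_state())
E
```

```text
pics
scene {'K': [[446.128764022613, 0.0, 256.5416192959848], [0.0, 446.128764022613, 196.14948759380627], [0.0, 0.0, 1.0]], 'position': [802.2958362781868, -424.4702067019719, 638.234124508249], 'rotation': [0.7359026850029456, 0.0024791162572137537, 0.5378995050674101]}
top {'K': [[403.02306518383676, 0.0, 259.6339238036221], [0.0, 403.02306518383676, 194.34224229054936], [0.0, 0.0, 1.0]], 'position': [450.7241978305309, 9.240624788196287, 762.1923146996627], 'rotation': [0.10236967940538522, 0.013862919357345849, -1.5631833805956308]}
wrist {'K': [[267.0760034495438, 0.0, 253.75992081941163], [0.0, 267.0760034495438, 191.39391318942347], [0.0, 0.0, 1.0]], 'position': [57.370352644642786, 550.6841126532049, 373.0233060948065], 'rotation': [-0.2639669102496738, 0.001085215082195834, 1.3466049879292994]}
{'t': 0.15, 'qpos': array([ 1.21280752e+00,  3.26813542e-01, -1.93326283e-01,  1.05203397e+00,
       -4.64623987e-06,  1.43659206e+00]), 'joint_velocities': array([-2.58769759e-04, -8.09976836e-04,  4.91278104e-04, -2.21453809e-03,
       -1.41478288e-03,  6.87543034e-05]), 'effort': array([ 2.70531764e-04, -4.43704569e+01,  2.62664813e+01,  1.04828080e-02,
       -1.60492423e-04,  5.43028822e-08]), 'tcp_pos': array([121.89234115, 535.86775604, 230.67059182]), 'orientation': array([-3.14022695e+00, -1.79703662e-04,  2.91780800e+00]), 'contact_force': array([ 0.02584954, -0.37827153,  0.61777564]), 'wrist_torque': array([-0.00872626,  0.00906842,  0.01412429]), 'opening': 0.9979931287309192}
```

View pics/top0.png

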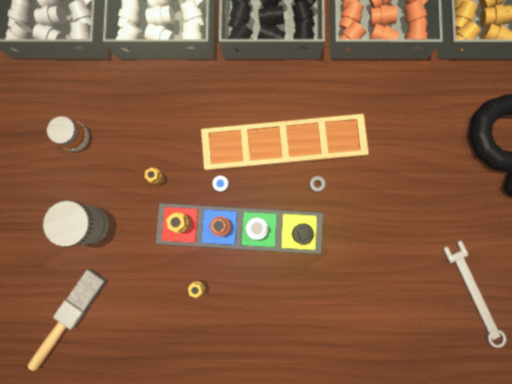

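View pics/scene0.png

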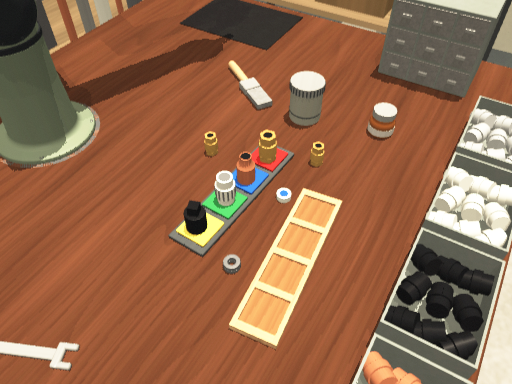

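```bash
cat > h.py <<'E'
import numpy as np, cv2
from scipy.spatial.transform import Rotation as R
def proj(m,P):
    P=np.atleast_2d(P); r=R.from_euler('xyz',m['rotation']).as_matrix()
    c=(P-np.array(m['position']))@r; c=c*[1,-1,-1]; q=c@np.array(m['K']).T
    return q[:,:2]/q[:,2:]
def back(m,uv,z):
    uv=np.atleast_2d(uv).astype(float); r=R.from_euler('xyz',m['rotation']).as_matrix()
    d=np.c_[uv,np.ones(len(uv))]@np.linalg.inv(np.array(m['K'])).T*[1,-1,-1]@r.T
    p=np.array(m['position']); return p+d*((z-p[2])/d[:,2])[:,None]
E
python3 - <<'E'
import cv2,numpy as np
from h import *
from bench import imaging
im=cv2.imread('pics/top0.png'); hsv=cv2.cvtColor(im,cv2.COLOR_BGR2HSV)
m=imaging.camera_model('top')
c=im[100:310,130:380]; cv2.imwrite('pics/crop_top.png',cv2.resize(c,None,fx=3.2,fy=2.8 if 0 else 2.85,interpolation=cv2.INTER_CUBIC)[:600])
s=cv2.imread('pics/scene0.png'); cv2.imwrite('pics/crop_scene.png',cv2.resize(s[110:290,160:360],None,fx=3.3,fy=3.3,interpolation=cv2.INTER_CUBIC))
for n,(u,v) in dict(red=(178,222),blue=(220,226),green=(258,229),yellow=(303,233),w1=(154,176),w2=(196,290)).items():
    print(n,back(m,(u,v),74)[0].round(1))
# pale rack mask
def box(mask,z,name):
    cs,_=cv2.findContours(mask,cv2.RETR_EXTERNAL,cv2.CHAIN_APPROX_NONE)
    k=max(cs,key=cv2.contourArea)[:,0,:]; P=back(m,k,z)[:,:2].astype(np.float32)
    b=cv2.minAreaRect(P); print(name,b, cv2.minAreaRect(k))
roi=np.zeros(im.shape[:2],np.uint8); roi[100:180,190:380]=255
pale=((hsv[...,2]>170)&(roi>0)).astype(np.uint8); box(pale,13,'test')
roi=np.zeros(im.shape[:2],np.uint8); roi[195:262,150:330]=255
print(hsv[160,170],hsv[210,159],hsv[240,160])
E
```

```text
red [473.  158.5  74. ]
blue [466.7  86.5  74. ]
green [462.   21.6  74. ]
yellow [455.8 -54.8  74. ]
w1 [552.1 202.4  74. ]
w2 [359.2 125.   74. ]
test ((629.4024658203125, -24.939849853515625), (81.65367126464844, 313.094970703125), 5.693749904632568) ((284.056640625, 141.1040802001953), (42.34556579589844, 166.0531005859375), 84.64418029785156)
[ 11 155 135] [ 14  52 138] [ 13  40 145]
```

Run:
```python
import cv2,numpy as np
from h import *
from bench import imaging
im=cv2.imread('pics/top0.png'); hsv=cv2.cvtColor(im,cv2.COLOR_BGR2HSV)
m=imaging.camera_model('top')
for n,lo,hi,x in (('red',0,5,170),('red2',174,180,170),('blue',100,125,220),('green',50,75,258),('yellow',27,35,303)):
    k=((hsv[...,0]>=lo)&(hsv[...,0]<=hi)&(hsv[...,1]>150)&(hsv[...,2]>110)).astype(np.uint8)
    k[:200]=0;k[256:]=0;k[:,:155]=0;k[:,325:]=0
    cs,_=cv2.findContours(k,cv2.RETR_EXTERNAL,cv2.CHAIN_APPROX_NONE)
    if not cs: continue
    q=max(cs,key=cv2.contourArea)[:,0,:]; b=cv2.minAreaRect(back(m,q,14)[:,:2].astype(np.float32)); print(n,len(q),np.round(b[0],1),np.round(b[1],1),b[2])
```

```text
red 125 [470.7 169.3] [61.5 60.9] 87.2992935180664
blue 1 [455.3  70.8] [0. 0.] 0.0
yellow 75 [448.  -55.9] [42.8 25.5] 61.536067962646484
```

View pics/crop_top.png

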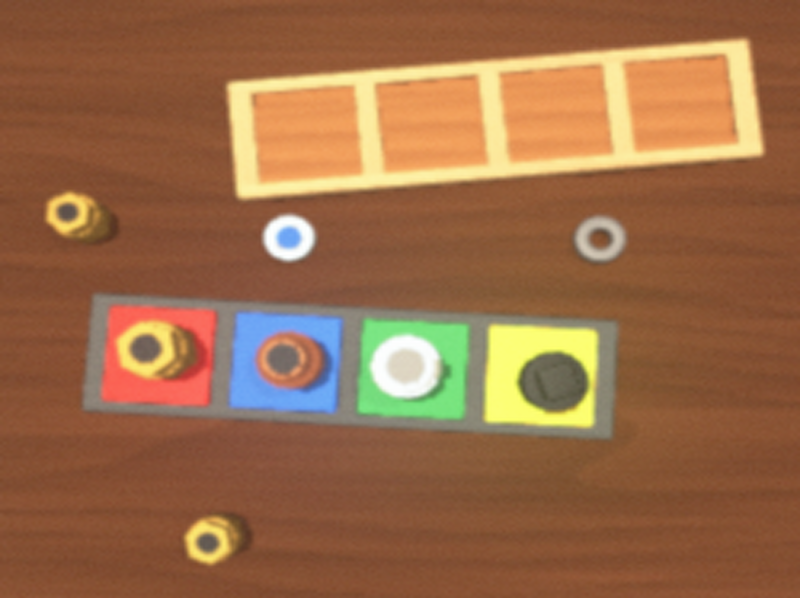

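View pics/crop_scene.png

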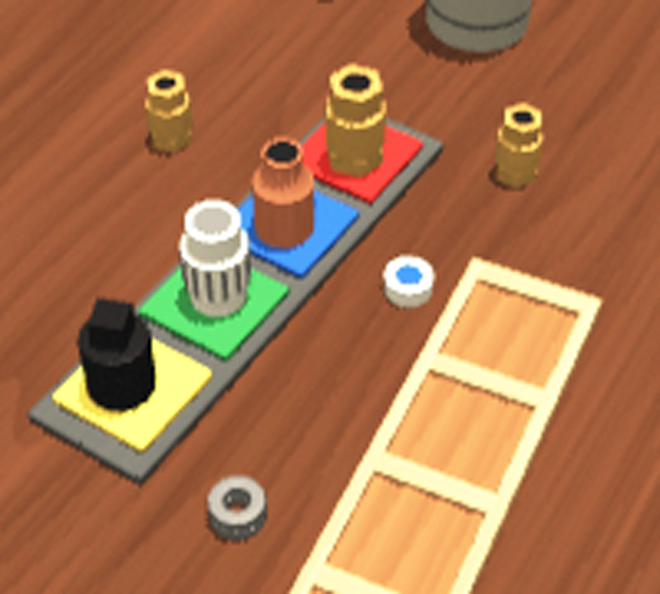

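```bash
cat >> h.py <<'E'
def tri(obs):
    A=np.zeros((3,3));b=np.zeros(3);L=[]
    for m,uv in obs:
        p=np.array(m['position']);d=back(m,uv,0)[0]-p;d/=np.linalg.norm(d);M=np.eye(3)-np.outer(d,d);A+=M;b+=M@p;L.append((p,M))
    X=np.linalg.solve(A,b); return X,[np.linalg.norm(M@(X-p)) for p,M in L]
def rackpts(c,yaw,z,hx=39,hy=155):
    c_,s_=np.cos(yaw),np.sin(yaw)
    return np.array([[c[0]+c_*x-s_*y,c[1]+s_*x+c_*y,z] for x,y in ((hx,hy),(hx,-hy),(-hx,-hy),(-hx,hy))])
E
python3 - <<'E'
from h import *
from bench import imaging,solve_ik
T=imaging.camera_model('top');S=imaging.camera_model('scene')
for n,a,b in (('valve',(176.25,222.5),(267.9,134.8)),('red',(218.75,226),(245.8,156.1)),('union',(256.9,228.4),(224.5,176.4)),('plug',(304.5,233),(194.2,206)),
 ):
    X,r=tri([(T,a),(S,b)]); print(n,X.round(1),np.round(r,1),'z74 top',back(T,a,74)[0][:2].round(1),'scene',back(S,b,74)[0][:2].round(1))
# rack corner fits (crop pixel estimates)
f=lambda u,v:(130+u/3.2,100+v/2.85)
g=lambda u,v:(160+u/3.3,110+v/3.3)
print('intake top',back(T,[f(95,295),f(617,322),f(611,438),f(84,409)],8)[:,:2].round(1).tolist())
print('test top',back(T,[f(228,83),f(748,40),f(763,155),f(238,196)],13)[:,:2].round(1).tolist())
print('intake scene', back(S,[g(441,146),g(141,478),g(31,414)],8)[:,:2].round(1).tolist())
print('test scene', back(S,[(305,190),(342,202),(273,341),(234,325)],13)[:,:2].round(1).tolist())
E
```

```text
valve [473.7 163.   73. ] [2. 2.] z74 top [472.1 161.5] scene [475.7 163.4]
red [468.2  90.   72.1] [1.9 1.9] z74 top [466.7  88.6] scene [470.7  89.6]
union [464.4  24.6  73.4] [1.7 1.7] z74 top [463.1  23.5] scene [466.   25.2]
plug [457.1 -56.8  69.6] [1.5 1.5] z74 top [455.9 -57.3] scene [461.  -58.7]
intake top [[509.6, 208.4], [493.8, -98.0], [418.5, -93.9], [434.8, 212.4]]
test top [[651.8, 132.4], [682.3, -176.6], [604.4, -183.9], [575.4, 124.7]]
intake scene [[514.7, 205.4], [498.8, -97.8], [424.2, -94.1]]
test scene [[582.5, 122.0], [655.7, 129.8], [677.8, -171.9], [615.3, -180.0]]
```

Run:
```python
from h import *
from bench import bot,imaging,solve_ik
import math
for th in (-0.052,0.0975):
  for s in (1,-1):
    for p in ((467,57,250),(474,163,25),(457,-57,25),(630,-25,25),(641,-136,25),(620,85,25),(641,-136,120)):
        q=solve_ik(p,[math.pi,0,th+s*math.pi/2]); print(th,s,p,None if q is None else np.round(q,2))
```

```text
-0.052 1 (467, 57, 250) [-0.04  0.17 -0.36  1.05  0.    1.59]
-0.052 1 (474, 163, 25) [ 0.18  0.48 -0.57  0.52  0.    1.81]
-0.052 1 (457, -57, 25) [-0.28  0.43 -0.68  0.47  0.    1.34]
-0.052 1 (630, -25, 25) [-0.16  0.67 -0.21  0.7   0.    1.47]
-0.052 1 (641, -136, 25) [-0.32  0.7  -0.13  0.74  0.    1.3 ]
-0.052 1 (620, 85, 25) [ 0.02  0.66 -0.22  0.69  0.    1.64]
-0.052 1 (641, -136, 120) [-0.32  0.6  -0.04  0.92  0.    1.3 ]
-0.052 -1 (467, 57, 250) [-0.04  0.17 -0.36  1.05  0.   -1.55]
-0.052 -1 (474, 163, 25) [ 0.18  0.48 -0.57  0.52  0.   -1.33]
-0.052 -1 (457, -57, 25) [-0.28  0.43 -0.68  0.47  0.   -1.8 ]
-0.052 -1 (630, -25, 25) [-0.16  0.67 -0.21  0.7   0.   -1.68]
-0.052 -1 (641, -136, 25) [-0.32  0.7  -0.13  0.74  0.   -1.84]
-0.052 -1 (620, 85, 25) [ 0.02  0.66 -0.22  0.69  0.   -1.5 ]
-0.052 -1 (641, -136, 120) [-0.32  0.6  -0.04  0.92  0.   -1.84]
0.0975 1 (467, 57, 250) [-0.04  0.17 -0.36  1.05  0.    1.44]
0.0975 1 (474, 163, 25) [ 0.18  0.48 -0.57  0.52  0.    1.66]
0.0975 1 (457, -57, 25) [-0.28  0.43 -0.68  0.47  0.    1.19]
0.0975 1 (630, -25, 25) [-0.16  0.67 -0.21  0.7   0.    1.32]
0.0975 1 (641, -136, 25) [-0.32  0.7  -0.13  0.74  0.    1.15]
0.0975 1 (620, 85, 25) [ 0.02  0.66 -0.22  0.69  0.    1.49]
0.0975 1 (641, -136, 120) [-0.32  0.6  -0.04  0.92  0.    1.15]
0.0975 -1 (467, 57, 250) [-0.04  0.17 -0.36  1.05  0.   -1.7 ]
0.0975 -1 (474, 163, 25) [ 0.18  0.48 -0.57  0.52  0.   -1.48]
0.0975 -1 (457, -57, 25) [-0.28  0.43 -0.68  0.47  0.   -1.95]
0.0975 -1 (630, -25, 25) [-0.16  0.67 -0.21  0.7   0.   -1.82]
0.0975 -1 (641, -136, 25) [-0.32  0.7  -0.13  0.74  0.   -1.99]
0.0975 -1 (620, 85, 25) [ 0.02  0.66 -0.22  0.69  0.   -1.65]
0.0975 -1 (641, -136, 120) [-0.32  0.6  -0.04  0.92  0.   -1.99]
```

Run:
```python
from h import *
from bench import bot,imaging
import math
bot.move_ptp([530,10,300],[math.pi,0,0.02+math.pi/2])
bot.dwell(0.3)
m=imaging.camera_model('wrist'); im=imaging.capture('wrist')
cv2.imwrite('pics/wrist1.png',im); np.save('w1.npy',m,allow_pickle=True)
print(m['position'],m['rotation'],bot.get_state()['t'],bot.get_state()['tcp_pos'])
# overlay the hypotheses
for c,yaw,z in (((467,56.5),-.052,8),((630.6,-25.4),.0985,13)):
    cv2.polylines(im,[proj(m,rackpts(c,yaw,z)).round().astype(int)],True,(255,0,255),1)
for p in ((473.7,163,74),(468,90,74),(464.4,24.6,74),(457.1,-56.8,74)): cv2.circle(im,tuple(proj(m,p)[0].round().astype(int).tolist()),3,(255,255,0),-1)
cv2.imwrite('pics/wrist1o.png',cv2.resize(im,None,fx=1.5,fy=1.5))
```

```text
[528.3487282   76.38375094 442.40267979] [-2.63640313e-01 -1.35863290e-04  2.03573060e-02] 2.8833 [529.99008064  10.30984531 299.99891401]
```

View pics/wrist1o.png

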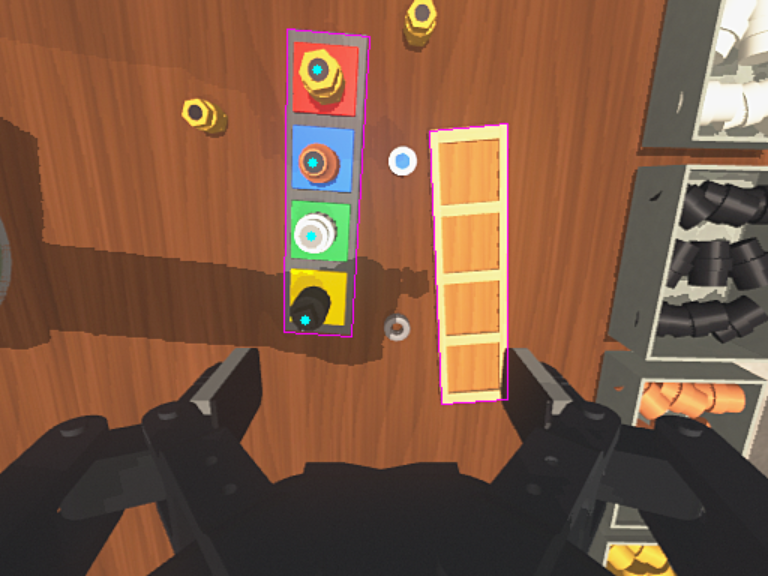

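```bash
cat >> h.py <<'E'
import math
from bench import bot,imaging
PI=math.pi; TH_I,TH_T=-0.052,0.0985
CI=np.array([466.2,56.5]);CT=np.array([630,-25.4])
def pocket(y): return CT+y*np.array([-math.sin(TH_T),math.cos(TH_T)])
def st(msg):
    s=bot.get_state(); print(msg,'t',round(s['t'],2),'tcp',s['tcp_pos'].round(1),'op',round(s['opening'],3),'F',s['contact_force'].round(1))
def cyc(xy,yp,h=6,pre=.85):
    o1=[PI,0,TH_I+PI/2];o2=[PI,0,TH_T+PI/2]
    bot.grip(pre,50)
    bot.move_ptp([*xy,125],o1)
    bot.movel([*xy,14+h],max_speed=90); st('down')
    bot.grip(0.0,50); st('grip')
    bot.movel([*xy,24],max_speed=40)
    bot.movel([*xy,130],max_speed=120); st('lift')
    p=pocket(yp)
    bot.movel([*p,130],rot=o2,max_speed=150); st('over')
    bot.movel([*p,16+h],max_speed=90)
    hit=bot.movel([*p,8+h-1.5],max_speed=15,threshold=4); st(f'placed {hit}')
    bot.grip(0.6); st('rel')
    bot.movel([*p,130],max_speed=120); st('up')
def pic(n):
    m=imaging.camera_model('top');im=imaging.capture('top');s=imaging.capture('scene')
    cv2.imwrite(f'pics/{n}_top.png',im)
    cv2.imwrite(f'pics/{n}.png',np.hstack([cv2.resize(im[90:290,130:390],(390,300)),cv2.resize(s[90:350,150:370],(390,461))[:300] if 0 else cv2.resize(s[100:350,160:360],(390,300))]))
E
python3 - <<'E'
from h import *
cyc((473,162.5),-111)
pic('p1')
E
```

```text
down t 5.44 tcp [473.5 162.6  20.5] op 0.849 F [-0.5  1.7 -0. ]
grip t 5.86 tcp [473.5 162.6  20.6] op 0.42 F [-1.  -0.7  6.4]
lift t 7.14 tcp [472.3 162.3 129.3] op 0.421 F [-0.5  0.3 -2.4]
over t 9.57 tcp [ 640.7 -135.3  130.1] op 0.417 F [-0.2 -0.6 -3.3]
placed True t 11.44 tcp [ 640.9 -135.9   14.7] op 0.419 F [ 0.1 -0.3  4.6]
rel t 11.74 tcp [ 639.6 -135.4   13.2] op 0.598 F [-0.   0.4  0.2]
up t 12.87 tcp [ 640.3 -135.7  129.1] op 0.601 F [-0.4 -0.3  0.6]
```

View pics/p1.png

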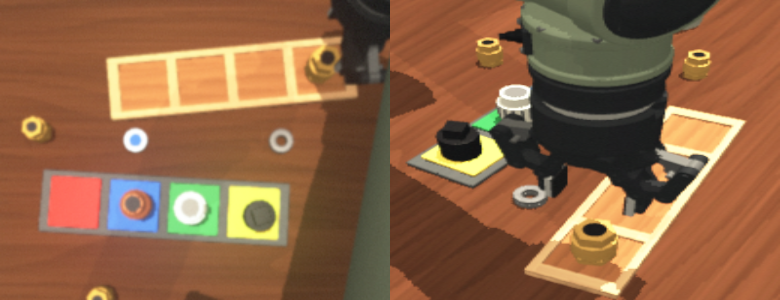

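The valve stands upright in the right-end pocket (right panel, about (595,240)). The red tile is empty and the other fittings haven't been disturbed. Next is the reducer.

Run:
```python
from h import *
cyc((467.5,89.5),-37,h=4.5)
pic('p2')
```

```text
down t 15.74 tcp [468.   89.5  19. ] op 0.848 F [ 0.3 -0.5  0. ]
grip t 16.17 tcp [467.9  89.5  19.1] op 0.406 F [-0.3  0.3  5.6]
lift t 17.49 tcp [466.9  89.5 129.3] op 0.407 F [ 0.1  0.4 -0.8]
over t 19.14 tcp [633.1 -61.7 130. ] op 0.408 F [ 1.   0.  -1.5]
placed True t 21.02 tcp [633.7 -62.2  13.1] op 0.409 F [-0.2 -0.7  4.7]
rel t 21.33 tcp [632.5 -62.   11.9] op 0.602 F [ 0.3 -1.   0.6]
up t 22.47 tcp [633.  -62.1 129.1] op 0.605 F [ 0.4 -0.2 -0.3]
```

View pics/p2.png

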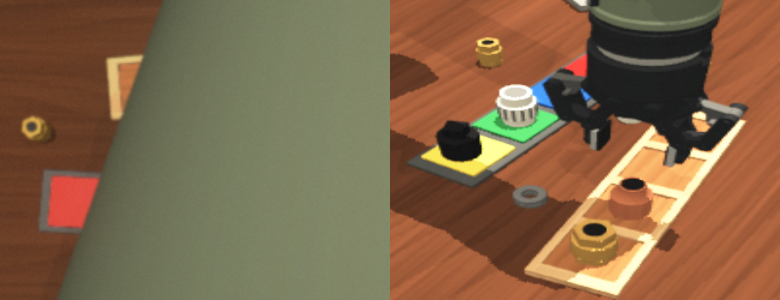

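The reducer stands upright beside the valve (right panel, about (630,197)). Next are the union and then the plug.

Run:
```python
from h import *
cyc((463.5,24.3),37,h=6)
pic('p3')
```

```text
down t 25.01 tcp [464.   24.3  20.4] op 0.853 F [-0.5 -0.1  0.8]
grip t 25.42 tcp [463.9  24.3  20.6] op 0.435 F [-1.3  0.4  5.5]
lift t 26.7 tcp [462.9  24.4 129.3] op 0.433 F [ 0.5 -0.6 -1.5]
over t 27.94 tcp [625.5  11.5 129.7] op 0.432 F [-0.1  0.  -0.7]
placed True t 29.81 tcp [626.3  11.4  14.6] op 0.434 F [-0.9  0.2  4.2]
rel t 30.1 tcp [625.3  11.5  13.5] op 0.601 F [0.  0.3 1.3]
up t 31.22 tcp [625.7  11.5 129.1] op 0.6 F [ 0.5  0.1 -0.1]
```

View pics/p3.png

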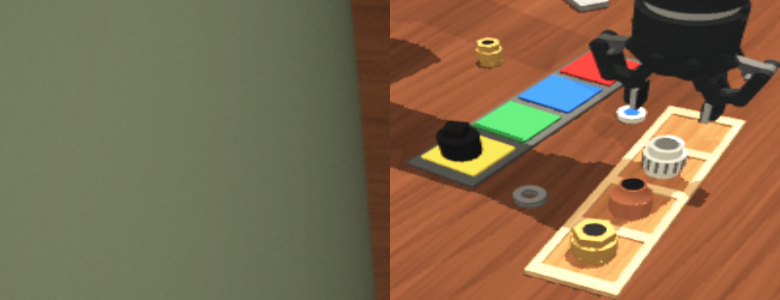

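The union stands upright in the third pocket (about (665,155)). The plug is still upright on the yellow tile.

Run:
```python
from h import *
cyc((456.8,-57),111,h=6)
bot.move_j([1.213, 0.326, -0.193, 1.052, 0, 1.437]); bot.dwell(.5)
T=imaging.camera_model('top');S=imaging.camera_model('scene')
a=imaging.capture('top');b=imaging.capture('scene'); st('end')
cv2.imwrite('pics/f_top.png',a);cv2.imwrite('pics/f_sc.png',b)
cv2.imwrite('pics/f_topc.png',cv2.resize(a[100:260,150:380],None,fx=3.4,fy=3.4,interpolation=cv2.INTER_CUBIC))
for y in (-111,-37,37,111):
    p=[*pocket(y),68]
    cv2.drawMarker(b,tuple(proj(S,p)[0].round().astype(int).tolist()),(255,0,255),0,6,1)
    print(proj(T,p)[0].round(1))
cv2.imwrite('pics/f_scc.png',cv2.resize(b[140:350,200:370],None,fx=2.8,fy=2.8,interpolation=cv2.INTER_CUBIC))
```

```text
down t 33.73 tcp [457.3 -57.1  20.4] op 0.853 F [-0.4  0.5  0. ]
grip t 34.14 tcp [457.1 -57.1  20.6] op 0.437 F [-1.   0.   5.8]
lift t 35.42 tcp [456.2 -56.8 129.3] op 0.432 F [-0.4 -0.  -3. ]
over t 37.02 tcp [618.5  84.7 129.9] op 0.43 F [ 0.5 -0.5 -2.5]
placed True t 38.88 tcp [619.1  85.1  14.6] op 0.432 F [-0.5 -0.4  4.4]
rel t 39.17 tcp [617.6  85.1  13.2] op 0.599 F [ 0.2  1.4 -0.5]
up t 40.3 tcp [618.4  85.1 129.1] op 0.597 F [-0.5 -0.3  0.6]
end t 43.32 tcp [121.9 536.2 231.3] op 0.6 F [ 0.4 -0.3 -0.4]
[348.6 127.5]
[306.6 131.4]
[264.6 135.3]
[222.7 139.2]
```

View pics/f_topc.png

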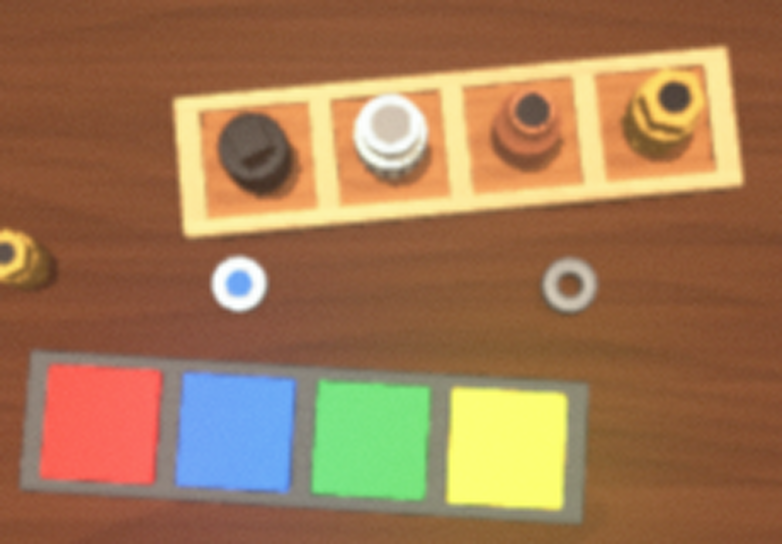

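View pics/f_scc.png

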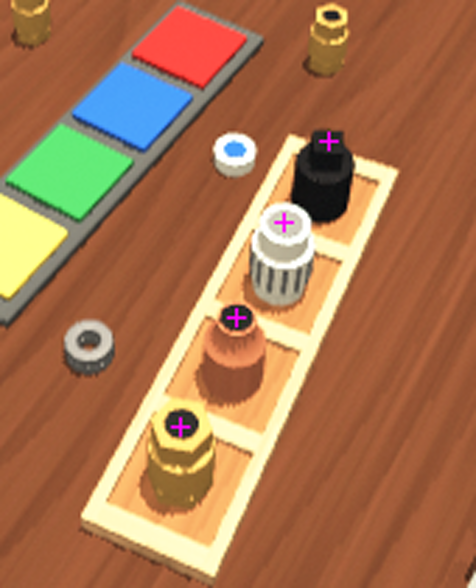

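In the top and scene views, all four fittings stand upright with their tops within about 2 px (4 mm) of the predicted pocket centres. The order mirrors the tiles, so I'm handing in.

Run:
```python
from bench import bot
print(bot.sign_off())
```

```text
the job is handed in; nothing more can be done
None
```

I moved all four fittings into the test rack in reverse order and handed the job in. The clock read about 43 s at the last check, against the 122 s limit. From left to right, the intake rack held the check valve, reducer, union and plug. The test rack now holds the plug, union, reducer and check valve.

**Check valve:** three brass valves were in view. I took the largest, the one standing on the red tile, and did not touch the two smaller ones.

**Last checks:**
- **Position:** in the final top and scene views, every fitting stands upright and released. Each top is within about 2 px (roughly 4 mm) of its pocket centre, against the 18 mm allowed.
- **Contact:** each descent stopped on contact at about the expected floor height. The arm was back at its start pose, clear of everything.
- **Disagreement:** the top and scene cameras differed by about 4 mm in x. I used values near their average, and the wrist camera agreed with those to about 2 mm.

No check failed. The sign-off gives no verdict, so I have not seen the official result.

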